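Measure a portion at the sweet dispenser

TASK

At the pink sweet dispenser, first lift the red gate lever on its head all the way up, and only then pull the blue-handled spring slide out towards the front until its red line stands level with the yellow marker on the rail. Keep hold of the handle: finish while still holding the slide at the marker, with the lever still up, because it springs back if let go. Leave the yellow marker where it is set and do not disturb the jars and other things on the counter.

Things in the scene. Friction and masses are not known exactly. Their poses are not given: they have to be found in the camera images.
- dispenser: fixed sweet dispenser; origin on the counter under its pink head. -x is its front (slide pulls out that way), z up. In mm: dark bed x -260..100, y -65..65, 30 tall; two rails at y +-40, x -260..-50, top z 44; head x -50..95, y -70..70, top z 100; clear hopper with lid x 7..93, y -55..55, to z 256; two lever cheeks x -31..-9, y 38..72, to z 134
- portion_slide: spring slide, 0.2 to 0.33 kg: steel tongue 58 mm wide between the rails, top z 46 mm, with blue handle and red line. Origin and axes match the dispenser's when home; it moves out along -x, travel 90 mm. A spring always pulls it back in: 3.6 N when home, 0.9 N more per 10 mm (about 7 to 10 N at the marker)
- slide_grip (a point): grip point on the blue upright handle's centre line, z 82 mm, 23 mm below its top. Handle 20 mm along x, 18 mm across y, top z 105, free above and on both sides; its 30 x 30 mm foot reaches z 52. When home 170 mm in front of the dispenser's origin (120 mm before the head). Axes as the dispenser
- pointer (a point): top centre of the red line across the slide's tongue (6 mm wide along x, 58 mm long across), z 49 mm, 100 mm behind the handle's centre line; when home at x = -70 mm in the dispenser's frame. Axes as the dispenser
- mark (a point): top centre of the yellow marker clip (top bar 6 mm along x, 20 mm across; side plate 14 mm along x), z 49 mm, on the rail at the dispenser's y = -42 mm, 40 to 70 mm in front of the red line's home. About 6 N would shove it along the rail. The slide is at the mark when pointer and mark have the same x in the dispenser's frame
- gate_lever (a joint): angle of the red gate lever (rad): 0 = down, arm sloping 0.17 rad below level towards the front; grows as the tip rises; upper stop 1.15 (arm 0.98 rad above level). Starts at 0 to 0.2. Stiff: stays where it is left; about 1.2 N at the tip moves it
- lever_tip (a point): centre of the lever's red grip, a bar 36 mm long along the arm, 14 mm wide (dispenser's y), 14 mm thick, 75 mm from the pivot. When down it stands free in front of the head, at dispenser x -94, y 55, z 112 mm
- lever_pivot (a point): pivot of the gate lever on top of the head, at dispenser x -20, y 55, z 125 mm; the hinge runs along the dispenser's y axis
- jar_orange: bystander: closed jar of orange sweets, 84 mm wide, 148 mm tall; origin at the centre of its underside
- jar_green: bystander: closed jar of green sweets, 84 mm wide, 148 mm tall; origin at the centre of its underside
- jar_pink: bystander: closed jar of pink sweets, 84 mm wide, 148 mm tall; origin at the centre of its underside
- tin: bystander: can with a yellow label, 66 mm wide, 90 mm tall; origin at the centre of its underside
- scoop: bystander: spoon-like scoop lying flat, about 170 mm long; origin under its middle
- tub: bystander: small blue bowl, 90 mm wide, 60 mm tall; origin at the centre of its underside
- lollipop: bystander: red and white lollipop lying flat, disc 64 mm wide, 12 mm thick, stick 90 mm; origin under the disc

How it is judged (in metres and radians):
On the way, in this order (a step that is already met when the one before it is completed fails the run):
1. the gate lever is lifted all the way up (above 1.0 rad) with the slide still home (value of joint gate_lever above 1 rad and x of pointer in the frame of dispenser above -0.08 m), for 0.2 s.
2. the slide's red line is held within 5 mm of the yellow marker by the fingers, lever up (value of joint gate_lever above 1 rad and x of pointer in the frame of mark between -0.005 and 0.005 m and contact force between the fingers and portion_slide above 2 N and linear speed of portion_slide below 0.01 m/s), for 0.5 s.
At the end, for the whole second after the job is handed in: The gate lever is above 1.0 rad, the slide's red line is within 5 mm of the yellow marker along the rail and at rest (under 10 mm/s), and the fingers still hold the slide (contact force over 2 N) through the last second (all of step 2); the arm keeps its last pose, push and grip.
It fails at once if the slide is pulled out more than 15 mm while the lever is below 0.9 rad (x of pointer in the frame of dispenser below -0.085 m and value of joint gate_lever below 0.9 rad).
It fails at once if the yellow marker is shoved by more than 6 mm (distance of mark from where it was at the start of the episode above 0.006 m).
It fails at once if a jar or other thing on the counter is moved by more than 30 mm or a jar, tin or bowl tipped (distance of any of jar_orange, jar_green, jar_pink, tin, scoop, tub, lollipop from where it was at the start of the episode above 0.03 m or angle between any of jar_orange, jar_green, jar_pink, tin, tub's own z axis and vertical above 0.35 rad).
It also fails if it takes over 54 s, if anything falls off the work surface, if the arm or the gripper's body presses on something with over 40 N, if the wrist force passes 120 N, or if a joint passes its speed limit or range.

ROBOT

A 7-joint arm with a two-finger parallel gripper is mounted at the origin on the work surface. World frame = base frame: x ahead of the robot, y to its left, z up, the work surface at z = 0. Lengths are in mm, angles in rad, forces in N, time in s.
With the tool pointing down it reaches from about 425 to 950 mm from the base axis. Payload 16.7 kg.
Tool frame: the origin (TCP) lies on the centre line of the jaws, within the pads' length; the fingertips stand 8 mm ahead of it and the grasp point (between the pads) lies 11 mm behind it (ctrl.tip_extent is the distance from the TCP to the fingertips, in mm); z points along the fingers, y is the line along which they close (so a half turn about z gives the same grasp; the last joint's range is limited). The gripper opens to 94 mm and grips with 3 to 60 N. Pads are 16 mm wide; open, the fingers measure 119 mm over their backs; the gripper's body (75 mm by 177 mm) begins 78 mm behind the grasp point.
Start: joints at [-1.478, 0.426, 0.074, 1.606, -0.034, 1.111, -0.067], TCP at [162.29, 655.16, 178.467] pointing down, gripper open.
Joint ranges: [-2.85, 2.85], [-0.5, 2.14], [-1.23, 1.37], [0.21, 2.46], [-1.02, 4.16], [0.16, 2.05], [-2.73, 2.73]. Speed limits (rad/s): [1.89, 1.89, 2.39, 2.39, 3.01, 3.01, 3.01].

INTERFACE

Orientations are given as a unit quaternion [x, y, z, w].
In Python, from rig import ctrl gives the robot as it stands.
- The arm moves only by the tool arm_command, never from a script. Its arguments are lists of equal length, an entry for each row: "gripper": the opening, from 0 (shut) to 1 (fully open); "travel": the shift along the tool's x, y, z in units of 25 mm (1.0 is 25 mm), a list of three; "spin": the turn about the tool's z in units of 5 degrees (1.0 is 5 degrees). A call has 1 to 20 rows; each row shifts and turns the commanded pose from where the row before left it, along the tool's axes as they then stand; what a row does not reach is not made up. A row lasts 1/12 s, in which the tool goes at most 41.7 mm and 7.16 degrees, less where a joint would pass 70% of its speed; a pose out of reach is approached as far as the arm can. A call is refused whole if a number of a shift passes 1 or a number of a turn 1, either way. A call with a gripper value outside its range is refused whole. The fingers move at their own pace and stop on an object; the grip force is fixed at half the most. Time passes only in rows, so rows that do not move let the fingers close. It gives the time, the measured TCP pose, the force, the opening and the grip force at its end, in the units of the state.
- ctrl.read_state(): the state, without advancing time (a new reading comes with each control period).
- ctrl.get_image(name): name is "side" or "top" or "wrist"; returns a dict with "color" (384x512x3 uint8, blue, green, red), "range_z" (384x512 float32, mm along the optical axis (not along the pixel's ray), 0 where there is no reading), "fx", "fy", "cx", "cy" (pixels), "position" and "orientation" of the camera in the world. Camera axes: x right, y down, z forward; pixel columns grow to the right and rows downward; lengths in mm; the calibration is good to about 2 mm. A picture is of the moment at which its call begins.
- ctrl.sign_off(): hands the job in; it is judged then, once.
Trained networks look in the newest picture that a camera, given by its name, has taken for a name from the list of things; names that differ only in an ending like _2 or _b are one class to them, and where a whole thing is asked for, a point or a joint stands for the part that bears it (a point fixed in the world has none). Each returns a list of dicts, best first, with "conf" (0 to 1); they miss things now and then, are a little off and sometimes report something else, mostly with a low value. They report only what shows in the picture. A call takes as long as a camera call.
- ctrl.outline_of(camera, target): "region" (384x512 bool, what is visible of it) and "box" ([centre column, centre row, width, height] in pixels, round what is visible of it).
The state is a dict: "clock": time; "q": joint angles; "qvel": joint speeds; "joint_torque": joint torques, N m; "ee_pos": TCP position; "eef_rot": TCP orientation; "force": force on the tool from outside, world axes, zero at the start; "wrist_torque": the same for the moment, N m; "gripper_width": finger opening in mm; "finger_force": force on a finger pad.
Only numpy, scipy, OpenCV 4.12 (cv2) and the standard library are available. Lean on these libraries where they do the work, as an engineer would, in place of code of your own. Each camera call takes 0.05 s, during which the arm holds its last target. There are 200 camera calls.

## Working session

There is one attempt and no reset: what is moved stays moved. The work goes in short steps, Python scripts to look and compute and a tool call to move; the robot and the scene stay as the last step left them, time stands still between calls to the robot, and variables do not carry over. Pictures are saved under pics/ and viewed, at most 10 in all, crops included, and the job is handed in when it is done.

Besides the shell and the picture viewer there is one more tool, called after "Request:" in YAML: its name, and indented under it one key for each argument. arm_command: Moves the arm, as the interface text tells. Its arguments: {"type":"object","properties":{"gripper":{"type":"array"},"travel":{"type":"array"},"spin":{"type":"array"}},"required":["gripper","travel","spin"]}

```bash
mkdir -p pics; ls; cat > h.py <<'E'
import numpy as np, cv2
from scipy.spatial.transform import Rotation as R
from rig import ctrl
def pts(im, mask):
    v,u=np.nonzero(mask&(im["range_z"]>0)); z=im["range_z"][v,u]
    c=np.c_[(u-im["cx"])*z/im["fx"],(v-im["cy"])*z/im["fy"],z]
    return R.from_quat(im["orientation"]).apply(c)+np.array(im["position"])
def outl(cam,t):
    r=ctrl.outline_of(cam,t); return r
E
python3 - <<'E'
from h import *
ims={}
for c in("top","side"):
    im=ctrl.get_image(c); cv2.imwrite(f"pics/{c}0.png",im["color"]); print(c,np.round(im["position"]),np.round(im["orientation"],3),im["fx"])
    for t in("dispenser","portion_slide","slide_grip","pointer","mark","gate_lever","lever_tip","jar_orange","jar_green","jar_pink","tin","scoop","tub","lollipop"):
        for d in ctrl.outline_of(c,t)[:1]:
            p=pts(im,d["region"])
            print(t,round(d["conf"],2),np.round(d["box"]),len(p), np.round(np.median(p,0)) if len(p) else "",np.round(np.percentile(p,[3,97],axis=0)).tolist() if len(p) else "")
print(ctrl.read_state())
E
```

```text
pics
top [ 469.   20. 1108.] [ 0.71  -0.702  0.038 -0.04 ] 382.53188460094213
dispenser 0.83 [293. 163.  67. 154.] 7166 [659. -87.  97.] [[463.0, -163.0, 27.0], [784.0, -14.0, 239.0]]
portion_slide 0.56 [296. 190.  26.  50.] 944 [ 590. -100.   46.] [[528.0, -130.0, 42.0], [652.0, -71.0, 103.0]]
slide_grip 0.92 [298. 189.  29.  50.] 1016 [ 592. -100.   46.] [[528.0, -132.0, 41.0], [655.0, -68.0, 103.0]]
pointer 0.59 [297. 188.  29.  52.] 962 [592. -99.  46.] [[528.0, -129.0, 42.0], [654.0, -68.0, 103.0]]
gate_lever 0.51 [275. 170.  11.  34.] 155 [625. -38. 122.] [[589.0, -49.0, 115.0], [671.0, -27.0, 129.0]]
lever_tip 0.7 [276. 170.  12.  39.] 172 [623. -38. 121.] [[589.0, -49.0, 36.0], [672.0, -27.0, 129.0]]
jar_orange 0.62 [363. 150.  42.  37.] 1117 [ 685. -267.  123.] [[654.0, -310.0, 5.0], [726.0, -239.0, 144.0]]
jar_green 0.61 [218. 169.  35.  34.] 912 [628. 108. 126.] [[596.0, 73.0, 22.0], [670.0, 147.0, 145.0]]
jar_pink 0.85 [215. 212.  30.  36.] 875 [516. 118. 126.] [[482.0, 81.0, 23.0], [554.0, 159.0, 145.0]]
tin 0.95 [362. 192.  30.  22.] 605 [ 579. -274.   88.] [[552.0, -30
[... 1885 characters left out ...]
 array([-1.47753567,  0.42610236,  0.07390044,  1.60601082, -0.0341144 ,
        1.11077483, -0.06708968]), 'qvel': array([-0.00136818, -0.00042502,  0.00033354, -0.00241197, -0.0009306 ,
        0.00132176, -0.00061044]), 'joint_torque': array([ 5.36039897e-04, -9.35502362e+01,  3.66311073e+00, -4.54555571e+01,
       -4.90691804e-02,  1.27815537e-02, -1.41599389e-05]), 'ee_pos': array([162.26254844, 655.16944941, 178.46043901]), 'eef_rot': array([ 1.21109608e-01,  9.92639140e-01, -1.71239684e-05, -2.31722171e-05]), 'force': array([-0.71602665,  0.01694352,  0.48723172]), 'wrist_torque': array([-0.02080719,  0.04193593, -0.03648266]), 'finger_force': 0.0, 'gripper_width': 94.10389464516055}
```

```bash
python3 - <<'E'
from h import *
a=cv2.resize(cv2.imread("pics/top0.png")[80:260,200:420],None,fx=3.6,fy=3.3,interpolation=3)
cv2.imwrite("pics/top0c.png",a)
a=cv2.resize(cv2.imread("pics/side0.png")[80:280,140:360],None,fx=3.6,fy=3,interpolation=3)
cv2.imwrite("pics/side0c.png",a)
# Geometry: bed/rails/head by top depth
im=ctrl.get_image("top")
m=np.ones((384,512),bool); P=pts(im,m)
d=ctrl.outline_of("top","dispenser")[0]["region"]; D=pts(im,d)
for lo,hi in((22,36),(36,50),(92,106)):
    q=D[(D[:,2]>lo)&(D[:,2]<hi)]; r=cv2.minAreaRect(q[:,:2].astype(np.float32)); print(lo,len(q),r, np.median(q[:,2]))
# colours
im=ctrl.get_image("top")
for cam in("top","side"):
    im=ctrl.get_image(cam); hsv=cv2.cvtColor(im["color"],cv2.COLOR_BGR2HSV)
    for n,lo,hi in(("yellow",(22,120,100),(35,255,255)),("blue",(100,120,50),(130,255,255)),("red",(0,170,80),(5,255,255)),("red2",(172,170,80),(180,255,255))):
        m=cv2.inRange(hsv,lo,hi)>0
        nc,l,st,ce=cv2.connectedComponentsWithStats(m.astype(np.uint8))
        for i in range(1,nc):
            if st[i,4]>5:
                p=pts(im,l==i)
                if len(p) and 440<np.median(p[:,0])<760 and -190<np.median(p[:,1])<20: print(cam,n,st[i,4],np.round(ce[i]),np.round(p.mean(0),1),np.round(p.min(0)),np.round(p.max(0)))
E
```

```text
22 1670 ((618.4475708007812, -93.1195068359375), (343.16912841796875, 134.7545928955078), 10.210135459899902) 29.480843201298853
36 1538 ((619.3363037109375, -93.40509033203125), (344.0679016113281, 136.06271362304688), 10.144465446472168) 44.84602597607932
92 1286 ((662.7634887695312, -86.29007720947266), (272.7447509765625, 139.93148803710938), 9.406242370605469) 99.59859899116424
top yellow 30 [312. 188.] [ 589.3 -146.5   46.7] [ 584. -160.   28.] [ 596. -134.   52.]
top blue 106 [299. 206.] [ 537.2 -106.    76.1] [ 523. -125.   47.] [553. -95. 111.]
top red 1628 [292. 110.] [752.6 -70.5 237.2] [ 705. -130.  172.] [805. -12. 257.]
top red 35 [292. 171.] [636.9 -90.6  48.6] [ 631. -118.   44.] [644. -65.  52.]
top red 65 [276. 180.] [602.4 -41.6 119.9] [586. -49. 114.] [620. -33. 127.]
side yellow 21 [262. 157.] [ 589.3 -145.8   49.3] [ 584. -154.   46.] [ 597. -135.   52.]
side blue 214 [281. 163.] [ 538.1 -102.8   74.9] [ 521. -122.   47.] [554. -92. 107.]
side red 1640 [175. 113.] [763.3 -79.5 227.5] [ 705. -364.   61.] [932. -10. 256.]
side red 95 [251. 168.] [603.  -38.2 118.6] [587. -48. 111.] [619. -32. 124.]
side red 12 [240. 176.] [634.2 -76.5  49.3] [631. -94.  47.] [637. -63.  51.]
```

View pics/top0c.png

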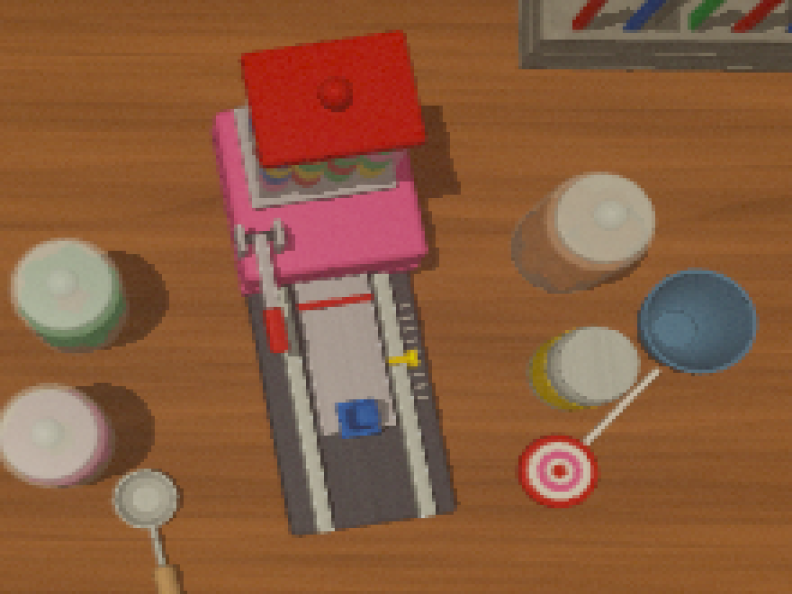

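View pics/side0c.png

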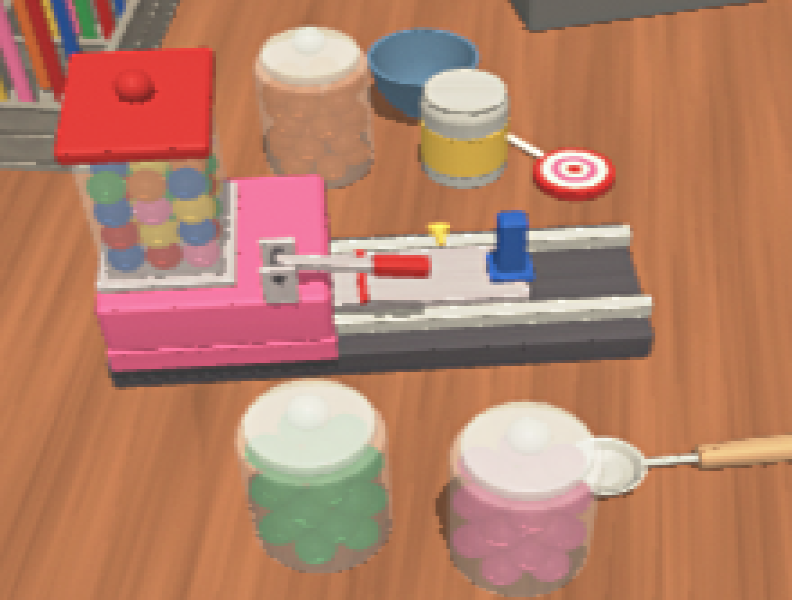

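The top view shows the dispenser yawed by about 10°. In the crop, the lever grip is at (277,330), the handle at (360,415), the red line at (335,300) and the yellow clip at (405,358). The side view agrees: the lever is down and the slide is home. I'll move towards the lever first.

Request:
arm_command:
  gripper: [1,1,1,1,1,1,1,1,1,1,1,1,1,1,1,1,1,1,1,1]
  travel:
    - [-0.5,-0.5,-0.5]
    - [-1,-0.95,-0.5]
    - [-1,-0.95,-0.5]
    - [-1,-0.95,-0.5]
    - [-1,-0.95,-0.5]
    - [-1,-0.95,-0.3]
    - [-1,-0.95,0]
    - [-1,-0.95,0]
    - [-1,-0.95,0]
    - [-1,-0.95,0]
    - [-1,-0.95,0]
    - [-1,-0.95,0]
    - [-1,-0.95,0]
    - [-1,-0.95,0]
    - [-1,-0.95,0]
    - [-1,-0.95,0]
    - [-1,-0.95,0]
    - [-1,-0.95,0]
    - [-1,-0.95,0]
    - [-0.5,-0.5,0]
  spin: [0,0,0,0,0,0,0,0,0,0,0,0,0,0,0,0,0,0,0,0]

```text
clock: 3.42
ee_pos: [516.2, 98.0, 248.9]
eef_rot: [0.123, 0.992, -0.0, 0.001]
force: [0.0, -0.7, -0.6]
gripper_width: 94.2
finger_force: 0.0
```

Request:
arm_command:
  gripper: [1,1,1,1,1,1,1,1,1,1,1,1,1,1,1]
  travel:
    - [-0.5,-0.9,0]
    - [-0.5,-0.9,0]
    - [-0.5,-0.9,0]
    - [-0.5,-0.9,0]
    - [-0.5,-0.9,0]
    - [-0.5,-0.9,0]
    - [-0.4,-0.9,0]
    - [0,0,0]
    - [0,0,0]
    - [0,0,0]
    - [0,0,0]
    - [0,0,0]
    - [0,0,0]
    - [0,0,0]
    - [0,0,0]
  spin: [0,0,0,0,0,0,0,-0.8,-0.8,-0.8,-0.8,-0.8,-0.8,0,0]

```text
clock: 4.67
ee_pos: [559.2, -71.7, 248.6]
eef_rot: [-0.087, 0.996, 0.0, 0.0]
force: [1.2, 0.6, -0.1]
gripper_width: 94.0
finger_force: 0.0
```

```bash
cat >> h.py <<'E'
def blobs(cam):
    im=ctrl.get_image(cam); hsv=cv2.cvtColor(im["color"],cv2.COLOR_BGR2HSV)
    for n,lo,hi in(("yellow",(22,120,100),(35,255,255)),("blue",(100,120,50),(130,255,255)),("red",(0,170,80),(5,255,255))):
        m=cv2.inRange(hsv,lo,hi)
        nc,l,st,ce=cv2.connectedComponentsWithStats(m)
        for i in range(1,nc):
            if st[i,4]>15:
                p=pts(im,l==i)
                if len(p) and 440<np.median(p[:,0])<680 and -190<np.median(p[:,1])<20:
                    t=p[p[:,2]>np.percentile(p[:,2],95)-4]
                    print(cam,n,st[i,4],np.round(ce[i]),"mean",np.round(p.mean(0),1),"top-face",np.round(t.mean(0),1),"rect",[np.round(x,1) for x in cv2.minAreaRect(t[:,:2].astype(np.float32))])
    return im
E
python3 - <<'E'
from h import *
s=ctrl.read_state(); print(s["ee_pos"],R.from_quat(s["eef_rot"]).as_matrix().round(3).tolist())
for c in("wrist","side","top"):
    im=blobs(c)
    if c=="wrist": cv2.imwrite("pics/w1.png",im["color"]); print(im["position"],im["fx"])
E
```

```text
[559.15200797 -71.67531199 248.55650064] [[-0.985, -0.173, 0.0], [-0.173, 0.985, 0.0], [-0.0, 0.0, -1.0]]
wrist yellow 112 [203. 182.] mean [ 587.7 -147.3   46.4] top-face [ 588.3 -146.9   49.4] rect [array([ 588.9, -145.2]), array([13.5, 22.4]), np.float64(4.8)]
wrist blue 411 [231. 154.] mean [ 533.6 -108.5   79.2] top-face [ 537.  -109.7  104.6] rect [array([ 536.9, -109.6]), array([18.2, 17.1]), np.float64(8.8)]
wrist red 260 [270. 216.] mean [600.5 -43.7 119.9] top-face [604.8 -42.1 121.3] rect [array([603.3, -43.2]), array([29.6, 13.1]), np.float64(14.1)]
wrist red 110 [233. 217.] mean [635.8 -92.7  49.3] top-face [635.8 -92.8  49.4] rect [array([635.9, -92.4]), array([ 4.4, 57.4]), np.float64(9.7)]
[487.93637621 -83.86380215 454.94346078] 269.368947060981
side yellow 16 [262. 158.] mean [ 589.4 -144.8   47.6] top-face [ 588.7 -143.6   49.1] rect [array([ 588.1, -142. ]), array([ 6.2, 15.9]), np.float64(17.1)]
side blue 218 [282. 163.] mean [ 537.9 -102.9   75.7] top-face [ 538.3 -106.7  103.7] rect [array([ 538.5, -108.5]), array([18.6, 18.4]), np.float64(9.3)]
side red 99 [251. 168.] mean [602.7 -38.5 118.5] top-face [604.6 -39.8 121.1] rect [array([602.7, -39.8]), array([30.6, 12.9]), np.float64(6.3)]
```

View pics/w1.png

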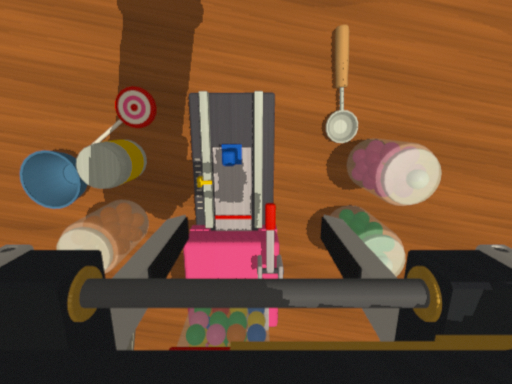

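The wrist view confirms that the tool is aligned with the dispenser: handle at (231,154), marker at (203,182), lever grip at (270,216), red line at (233,217). Positions agree between cameras, so I'll go down and straddle the lever grip.

Request:
arm_command:
  gripper: [0.5,0.5,0.5,0.5,0.5,0.5,0.5,0.5,0.5,0.5,0.5,0.5]
  travel:
    - [-0.65,0.29,0]
    - [-0.65,0.29,0]
    - [-0.63,0.29,0]
    - [0,0,0.8]
    - [0,0,1]
    - [0,0,1]
    - [0,0,1]
    - [0,0,1]
    - [0,0,0.7]
    - [0,0,0.36]
    - [0,0,0]
    - [0,0,0]
  spin: [0,0,0,0,0,0,0,0,0,0,0,0]

```text
clock: 5.82
ee_pos: [603.1, -41.9, 102.4]
eef_rot: [-0.088, 0.996, -0.0, -0.0]
force: [0.1, 0.1, 0.6]
gripper_width: 47.0
finger_force: 0.0
```

```bash
python3 - <<'E'
from h import *
s=ctrl.read_state(); print(s["ee_pos"])
im=blobs("side")
cv2.imwrite("pics/s2.png",cv2.resize(im["color"][100:250,160:360],None,fx=4,fy=4,interpolation=3))
E
```

```text
[603.06064768 -41.86236184 102.39789747]
side blue 217 [281. 163.] mean [ 537.9 -102.7   75.3] top-face [ 539.  -106.1  104. ] rect [array([ 539. , -106.6]), array([16.3, 17.3]), np.float64(3.5)]
side red 19 [245. 168.] mean [615.6 -36.3 119.8] top-face [615.6 -37.6 122.1] rect [array([615.5, -37.2]), array([ 4.5, 11.6]), np.float64(7.2)]
```

View pics/s2.png

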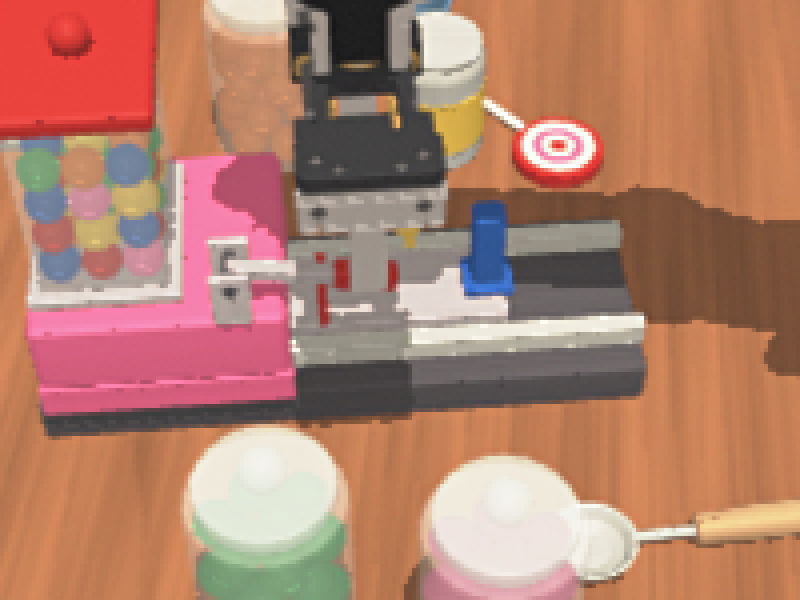

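The near finger covers the red grip at crop pixel (370,270), and the body is clear. I'll close on it.

Request:
arm_command:
  gripper: [0,0,0,0,0,0,0,0]
  travel:
    - [0,0,0]
    - [0,0,0]
    - [0,0,0]
    - [0,0,0]
    - [0,0,0]
    - [0,0,0]
    - [0,0,0]
    - [0,0,0]
  spin: [0,0,0,0,0,0,0,0]

```text
clock: 6.53
ee_pos: [602.9, -41.7, 102.0]
eef_rot: [-0.088, 0.996, -0.0, -0.0]
force: [0.0, 0.3, 0.2]
gripper_width: 0.4
finger_force: 0.0
```

```bash
python3 - <<'E'
import numpy as np
# grip start in the plane rel pivot (fwd, up), radius 75
prev=None
for a in np.linspace(-0.17,0.95,13):
    p=np.array([75*np.cos(a),75*np.sin(a)])
    if prev is not None: d=p-prev; print(round(a,2),"x",round(-d[0]*-1/25*1,3),"z",round(-d[1]/25,3))
    prev=p
E
```

```text
-0.08 x 0.034 z -0.278
0.02 x 0.008 z -0.28
0.11 x -0.018 z -0.279
0.2 x -0.044 z -0.276
0.3 x -0.069 z -0.271
0.39 x -0.094 z -0.264
0.48 x -0.118 z -0.254
0.58 x -0.141 z -0.241
0.67 x -0.163 z -0.227
0.76 x -0.184 z -0.211
0.86 x -0.203 z -0.193
0.95 x -0.22 z -0.173
```

```bash
python3 - <<'E'
from h import *
im=blobs("side")
a=im["color"][130:210,200:320]
w=blobs("wrist")["color"]
cv2.imwrite("pics/s3.png",np.vstack([cv2.resize(a,(600,400),interpolation=3)]))
cv2.imwrite("pics/w3.png",cv2.resize(w[100:320,130:380],(750,600)))
s=ctrl.read_state();print(s["gripper_width"],s["finger_force"],s["ee_pos"])
E
```

```text
side blue 217 [281. 163.] mean [ 537.9 -102.8   75.2] top-face [ 538.8 -106.8  104.2] rect [array([ 538.8, -107. ]), array([17.8, 13.7]), np.float64(11.2)]
side red 92 [251. 168.] mean [603.1 -37.8 118.3] top-face [606.3 -38.6 121.2] rect [array([603. , -39.1]), array([30.6, 11.6]), np.float64(1.5)]
wrist yellow 271 [150. 165.] mean [ 587.8 -147.8   46.8] top-face [ 588.1 -146.7   49. ] rect [array([ 587.9, -144.8]), array([13.3, 23.1]), np.float64(10.8)]
wrist blue 1370 [189. 118.] mean [ 536.6 -106.1   81.1] top-face [ 537.5 -109.   104.6] rect [array([ 537.9, -109.3]), array([19.3, 17.4]), np.float64(10.1)]
wrist red 316 [253. 206.] mean [589.9 -44.5 117.8] top-face [590.4 -44.4 118.7] rect [array([590.8, -44.2]), array([13.2, 12.7]), np.float64(10.1)]
wrist red 280 [200. 220.] mean [635.3 -92.4  49.2] top-face [635.3 -92.4  49.2] rect [array([635.5, -92.5]), array([ 5.2, 56.6]), np.float64(9.7)]
0.592525673055205 0.0 [602.85257734 -41.77697047 101.96771194]
```

View pics/s3.png

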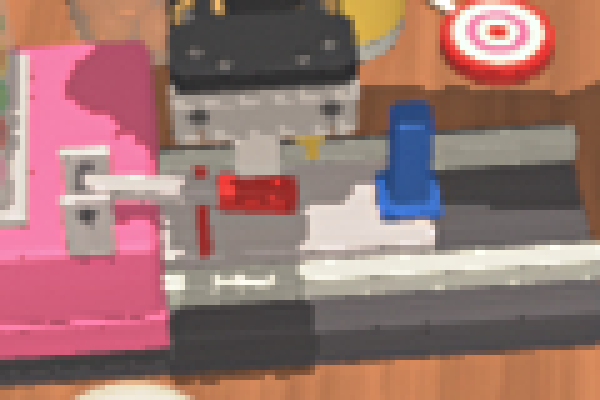

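View pics/w3.png

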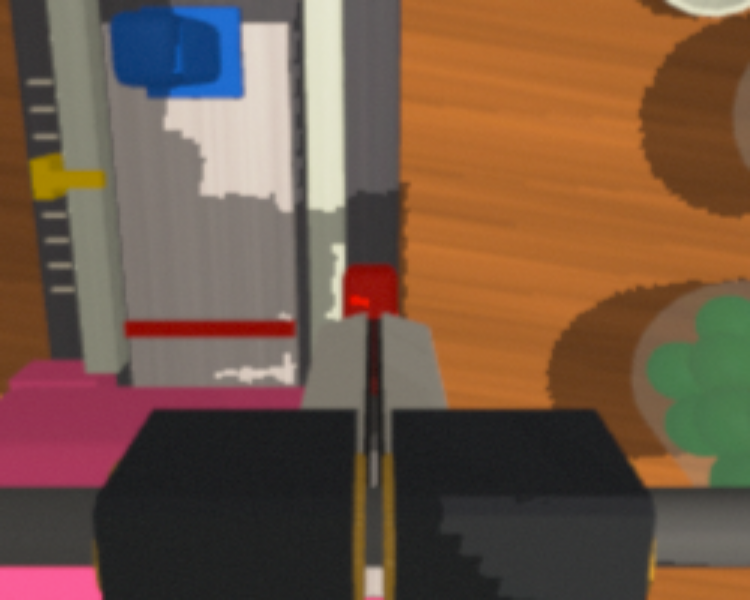

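Side crop: the closed finger ends at about (258,172), right at the bar's top edge. Wrist crop: the fingertips sit over the bar at (372,320). So the fingers closed above the bar, and I'll measure where the tips really are.

```bash
python3 - <<'E'
from h import *
print(ctrl.tip_extent)
im=ctrl.get_image("side")
for v in range(152,172,2):
    for u in (251,):
        m=np.zeros((384,512),bool); m[v,u]=1; print(v,u,np.round(pts(im,m)).tolist(),im["color"][v,u])
# finger points near the TCP, wrist
im=ctrl.get_image("side"); P=pts(im,np.ones((384,512),bool))
Q=P[(abs(P[:,0]-603)<7)&(abs(P[:,1]+42)<30)&(P[:,2]>60)]
print(np.histogram(Q[:,2],bins=range(90,180,6)))
E
```

```text
8.0
152 251 [[592.0, 38.0, 240.0]] [138 147 156]
154 251 [[592.0, 38.0, 236.0]] [138 147 156]
156 251 [[592.0, 38.0, 231.0]] [163 173 184]
158 251 [[601.0, -29.0, 159.0]] [167 178 189]
160 251 [[601.0, -29.0, 153.0]] [165 176 189]
162 251 [[601.0, -29.0, 147.0]] [167 178 190]
164 251 [[601.0, -28.0, 142.0]] [168 179 188]
166 251 [[603.0, -41.0, 122.0]] [ 37  39 149]
168 251 [[602.0, -37.0, 120.0]] [ 45  48 158]
170 251 [[603.0, -37.0, 114.0]] [ 46  49 178]
(array([ 0,  0,  0, 12, 20, 21,  0,  0, 14, 11, 14, 10,  0,  0]), array([ 90,  96, 102, 108, 114, 120, 126, 132, 138, 144, 150, 156, 162,
       168, 174]))
```

```bash
python3 - <<'E'
from h import *
im=ctrl.get_image("wrist"); s=ctrl.read_state()
M=R.from_quat(s["eef_rot"]).as_matrix()
for v in range(208,252,4):
    o=[]
    for u in (240,247,252,254,257,262,268,272):
        m=np.zeros((384,512),bool); m[v,u]=1; p=pts(im,m)
        o.append(np.round((p-s["ee_pos"])@M)[0].astype(int).tolist() if len(p) else None)
    print(v,o)
E
```

```text
208 [[-12, -14, 58], [12, -5, -17], [12, -1, -17], [12, 0, -17], [12, 2, -18], [12, 6, -16], [-26, 17, 102], [-26, 21, 102]]
212 [[-16, -15, 58], [9, -5, -18], [9, -1, -18], [9, 0, -18], [9, 2, -19], [8, 6, -15], [-31, 17, 101], [-31, 22, 102]]
216 [[-21, -15, 58], [10, -5, -29], [10, -1, -30], [6, 0, -19], [10, 2, -29], [10, 6, -29], [-36, 17, 102], [-36, 22, 102]]
220 [[10, -9, -37], [10, -5, -38], [9, -1, -34], [9, 0, -33], [8, 2, -33], [10, 5, -38], [11, 9, -39], [10, 12, -38]]
224 [[10, -9, -44], [10, -4, -45], [8, -1, -41], [9, 0, -41], [9, 2, -41], [10, 5, -45], [10, 9, -45], [10, 12, -45]]
228 [[11, -8, -53], [10, -4, -51], [8, -1, -47], [9, 0, -48], [9, 2, -48], [10, 5, -51], [10, 9, -53], [10, 11, -51]]
232 [[11, -8, -59], [10, -4, -59], [9, -1, -55], [9, 0, -54], [9, 2, -54], [10, 5, -58], [10, 8, -59], [10, 11, -58]]
236 [[10, -8, -63], [10, -4, -63], [8, -1, -60], [9, 0, -60], [9, 2, -61], [10, 5, -64], [10, 8, -64], [10, 10, -64]]
240 [[10, -8, -70], [10, -4, -69], [9, -1, -67], [9, 0, -67], [9, 2, -67], [11, 4, -70], [10, 8, -69], [10, 10, -69]]
244 [[10, -7, -74], [10, -4, -75], [8, -1, -70], [8, 0, -70], [9, 2, -71], [10, 4, -74], [11, 8, -75], [11, 10, -75]]
248 [[10, -7, -79], [10, -3, -79], [9, -1, -76], [9, 0, -76], [9, 2, -76], [10, 4, -78], [10, 7, -79], [10, 9, -79]]
```

The true fingertips are about 31 mm above the reported TCP height (z about 133), not 8 mm below it. I'll open, descend partway and check again.

Request:
arm_command:
  gripper: [0.4,0.4,0.4,0.4,0.4,0.4,0.4,0.4,0.4]
  travel:
    - [0,0,0]
    - [0,0,0]
    - [0,0,0]
    - [0,0,0]
    - [0,0,0]
    - [0,0,0.5]
    - [0,0,0.5]
    - [0,0,0.2]
    - [0,0,0]
  spin: [0,0,0,0,0,0,0,0,0]

```text
clock: 7.53
ee_pos: [601.6, -41.7, 69.9]
eef_rot: [-0.088, 0.996, -0.0, -0.002]
force: [-0.7, -0.7, 0.8]
gripper_width: 37.6
finger_force: 0.0
```

```bash
cat >> h.py <<'E'
def tips():
    s=ctrl.read_state(); M=R.from_quat(s["eef_rot"]).as_matrix()
    for cam in("wrist","side"):
        im=ctrl.get_image(cam); P=(pts(im,np.ones((384,512),bool))-s["ee_pos"])@M
        w=s["gripper_width"]/2
        for sg in(1,-1):
            y=P[:,1]*sg; Q=P[(abs(P[:,0])<12)&(y>w-3)&(y<w+15)&(P[:,2]<15)&(P[:,2]>-90)]
            print(cam,sg,len(Q),np.histogram(Q[:,2],bins=range(-60,16,5))[0].tolist())
    print(s["ee_pos"].round(1),s["gripper_width"],s["finger_force"],s["force"].round(1),s["clock"])
E
python3 -c "
from h import *
tips()"
```

```text
wrist 1 1255 [90, 85, 82, 69, 71, 40, 24, 0, 0, 0, 0, 0, 0, 0, 0]
wrist -1 1265 [95, 83, 78, 76, 64, 43, 23, 0, 0, 0, 0, 0, 0, 0, 0]
side 1 103 [14, 16, 13, 12, 7, 0, 0, 0, 0, 0, 0, 0, 0, 0, 0]
side -1 0 [0, 0, 0, 0, 0, 0, 0, 0, 0, 0, 0, 0, 0, 0, 0]
[601.6 -41.7  69.9] 37.553315988912324 0.0 [-0.7 -0.7  0.8] 7.5333
```

Tips are now at z of about 98, straddling the bar (z 105–120). I'll go a little lower and close.

Request:
arm_command:
  gripper: [0.4,0.4,0,0,0,0,0,0]
  travel:
    - [0,0,0.2]
    - [0,0,0]
    - [0,0,0]
    - [0,0,0]
    - [0,0,0]
    - [0,0,0]
    - [0,0,0]
    - [0,0,0]
  spin: [0,0,0,0,0,0,0,0]

```text
clock: 8.3
ee_pos: [603.1, -42.6, 67.2]
eef_rot: [-0.088, 0.996, -0.0, 0.0]
force: [0.8, -5.6, 0.1]
gripper_width: 13.5
finger_force: 30.0
```

Gripped the 14 mm bar. Now I'll lift it along the arc.

Request:
arm_command:
  gripper: [0,0,0,0,0,0,0,0,0,0]
  travel:
    - [0.03,0,-0.28]
    - [0.01,0,-0.28]
    - [-0.02,0,-0.28]
    - [-0.04,0,-0.28]
    - [-0.07,0,-0.27]
    - [-0.09,0,-0.26]
    - [-0.12,0,-0.25]
    - [-0.14,0,-0.24]
    - [0,0,0]
    - [0,0,0]
  spin: [0,0,0,0,0,0,0,0,0,0]

```text
clock: 9.13
ee_pos: [613.6, -40.7, 120.8]
eef_rot: [-0.088, 0.996, -0.0, -0.0]
force: [-1.8, -5.7, 4.2]
gripper_width: 13.1
finger_force: 30.0
```

Request:
arm_command:
  gripper: [0,0,0,0,0,0,0]
  travel:
    - [-0.16,0,-0.23]
    - [-0.18,0,-0.21]
    - [-0.2,0,-0.19]
    - [-0.22,0,-0.17]
    - [-0.12,0,-0.07]
    - [0,0,0]
    - [0,0,0]
  spin: [0,0,0,0,0,0,0]

```text
clock: 9.72
ee_pos: [634.6, -37.0, 142.1]
eef_rot: [-0.087, 0.996, -0.0, -0.001]
force: [-3.3, -5.4, 2.4]
gripper_width: 13.7
finger_force: 30.0
```

```bash
python3 - <<'E'
from h import *
s=ctrl.read_state(); print(s["ee_pos"],s["force"],s["gripper_width"])
im=blobs("side")
hsv=cv2.cvtColor(im["color"],cv2.COLOR_BGR2HSV)
for d in ctrl.outline_of("side","gate_lever")[:1]:
    p=pts(im,d["region"]); a=np.array([.985,.173])
    x=(p[:,:2]-[705,-80])@a; r=np.c_[x,p[:,2]]; r=r[np.lexsort((r[:,1],))]; print(len(r),r[::max(1,len(r)//25)].round().tolist())
E
```

```text
[634.60598788 -37.02208645 142.14920178] [-3.28153005 -5.35318531  2.41444121] 13.69752185996342
side blue 219 [281. 163.] mean [ 537.9 -102.8   75.5] top-face [ 538.6 -106.3  104.5] rect [array([ 539. , -106.3]), array([16.3, 15.2]), np.float64(4.1)]
side red 21 [240. 171.] mean [637.2 -93.8  49.5] top-face [637.2 -93.8  49.5] rect [array([636.9, -91.6]), array([ 3. , 49.6]), np.float64(10.1)]
1115 [[-185.0, 29.0], [-111.0, 41.0], [-99.0, 43.0], [-148.0, 44.0], [-58.0, 45.0], [-79.0, 45.0], [-103.0, 45.0], [-100.0, 46.0], [-92.0, 46.0], [-140.0, 46.0], [-117.0, 46.0], [-111.0, 46.0], [-83.0, 46.0], [-140.0, 47.0], [-157.0, 47.0], [-92.0, 47.0], [-155.0, 47.0], [-147.0, 48.0], [-132.0, 48.0], [-68.0, 49.0], [-158.0, 50.0], [-156.0, 53.0], [-163.0, 62.0], [-162.0, 80.0], [-166.0, 95.0], [-169.0, 105.0]]
```

Request:
arm_command:
  gripper: [0.4,0.4,0.4,0.4,0.4,0.4,0.4,0.4,0.4,0.4]
  travel:
    - [0,0,0]
    - [0,0,0]
    - [0,0,0]
    - [0,0,0]
    - [0,0,-0.5]
    - [0,0,-1]
    - [0,0,-1]
    - [0.9,0,0]
    - [1,0,0]
    - [0,0,0]
  spin: [0,0,0,0,0,0,0,0,0,0]

```text
clock: 10.65
ee_pos: [585.7, -45.7, 206.2]
eef_rot: [-0.087, 0.996, 0.0, 0.0]
force: [1.3, -0.8, -0.4]
gripper_width: 37.8
finger_force: 0.0
```

```bash
python3 - <<'E'
from h import *
print(ctrl.read_state()["ee_pos"])
im=ctrl.get_image("side"); hsv=cv2.cvtColor(im["color"],cv2.COLOR_BGR2HSV)
P=pts(im,cv2.inRange(hsv,(0,150,70),(6,255,255))>0)
a=np.array([.985,.173]); b=np.array([-.173,.985])
x=(P[:,:2]-[705,-80])@a; y=(P[:,:2]-[705,-80])@b
k=(abs(y-58)<14)&(x<-15)&(P[:,2]>110); r=np.c_[x,y,P[:,2]][k]; print(k.sum(),r.mean(0),r.min(0),r.max(0)); c=r.mean(0)
print("arm angle",np.arctan2(c[2]-125,-20-c[0]))
for c in("wrist",): blobs(c)
cv2.imwrite("pics/s4.png",cv2.resize(im["color"][100:220,180:330],(750,600),interpolation=3))
E
```

```text
[585.72944734 -45.73889027 206.17246597]
131 [-67.54311077  59.14361159 187.02971113] [-81.52173863  50.15583336 168.30934245] [-53.23947833  64.23031018 202.16308761]
arm angle 0.9168456208414448
wrist yellow 138 [180. 165.] mean [ 587.9 -147.7   46.4] top-face [ 588.3 -146.6   49.2] rect [array([ 587.6, -144.6]), array([12.5, 22.8]), np.float64(12.2)]
wrist blue 564 [211. 132.] mean [ 535.2 -106.8   80.1] top-face [ 537.4 -109.1  104.8] rect [array([ 537.8, -109.1]), array([18.8, 16.9]), np.float64(10.0)]
wrist red 123 [215. 205.] mean [635.6 -92.1  49.3] top-face [635.6 -92.1  49.3] rect [array([635.6, -92.2]), array([ 3.7, 56.5]), np.float64(10.4)]
wrist red 272 [253. 250.] mean [622.7 -39.  195.2] top-face [620.5 -39.2 198.6] rect [array([621.3, -39.2]), array([11.1, 11.9]), np.float64(16.4)]
```

View pics/s4.png

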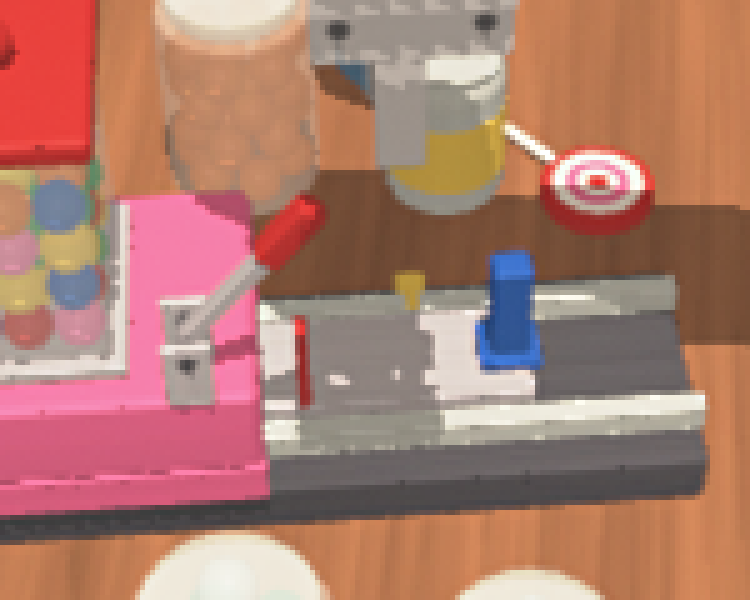

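Lever arm measured about 0.915 rad above level (joint about 1.08 rad, above 1.0) from both views. In the crop the grip is at (290,230), standing up and free, and the slide is still home. Next, the handle.

Request:
arm_command:
  gripper: [0.45,0.45,0.45,0.45,0.45,0.45,0.45,0.45,0.45,0.45,0.45,0.45,0.45,0.45]
  travel:
    - [0.78,-0.72,0]
    - [0.78,-0.72,0]
    - [0.78,-0.72,0]
    - [0,0,0]
    - [0,0,0.8]
    - [0,0,1]
    - [0,0,1]
    - [0,0,1]
    - [0,0,1]
    - [0,0,0.8]
    - [0,0,0.6]
    - [0,0,0.3]
    - [0,0,0]
    - [0,0,0]
  spin: [0,0,0,0,0,0,0,0,0,0,0,0,0,0]

```text
clock: 11.92
ee_pos: [541.0, -107.8, 42.6]
eef_rot: [-0.088, 0.996, -0.0, -0.0]
force: [0.4, 0.3, 1.1]
gripper_width: 42.4
finger_force: 0.0
```

```bash
python3 -c "
from h import *
tips(); blobs('wrist')"
```

```text
wrist 1 1760 [97, 87, 79, 78, 68, 55, 13, 0, 0, 0, 2, 349, 15, 17, 78]
wrist -1 1733 [100, 87, 86, 67, 73, 53, 15, 0, 0, 0, 2, 320, 19, 17, 76]
side 1 180 [13, 14, 14, 13, 11, 0, 0, 0, 0, 0, 6, 41, 16, 0, 0]
side -1 11 [0, 0, 0, 0, 0, 0, 0, 0, 0, 0, 0, 11, 0, 0, 0]
[ 541.  -107.8   42.6] 42.398670517625106 0.0 [0.4 0.3 1.1] 11.9167
wrist yellow 18 [430. 342.] mean [527.1 -52.5 177.4] top-face [514.1 -67.9 194.2] rect [array([513.9, -68.1]), array([2.2, 0.2]), np.float64(51.2)]
wrist blue 2134 [252. 223.] mean [ 532.3 -110.9   80.4] top-face [ 536.  -110.3  104.6] rect [array([ 536.6, -110.1]), array([18.6, 17. ]), np.float64(9.1)]
wrist red 433 [252. 320.] mean [635.1 -92.5  48.6] top-face [634.8 -92.2  48.9] rect [array([635.2, -92.4]), array([ 6.6, 57.2]), np.float64(11.2)]
```

Request:
arm_command:
  gripper: [0.45,0.45,0,0,0,0,0,0]
  travel:
    - [0.14,-0.04,0.08]
    - [0,0,0]
    - [0,0,0]
    - [0,0,0]
    - [0,0,0]
    - [0,0,0]
    - [0,0,0]
    - [0,0,0]
  spin: [0,0,0,0,0,0,0,0]

```text
clock: 12.73
ee_pos: [537.5, -110.3, 40.3]
eef_rot: [-0.088, 0.996, -0.001, 0.0]
force: [2.1, -5.7, -2.3]
gripper_width: 17.7
finger_force: 30.0
```

Request:
arm_command:
  gripper: [0,0,0,0,0,0,0,0,0,0,0,0]
  travel:
    - [0.15,0,0]
    - [0.23,0,0]
    - [0.23,0,0]
    - [0.23,0,0]
    - [0.23,0,0]
    - [0.23,0,0]
    - [0.23,0,0]
    - [0.23,0,0]
    - [0.18,0,0]
    - [0.14,0,0]
    - [0,0,0]
    - [0,0,0]
  spin: [0,0,0,0,0,0,0,0,0,0,0,0]

```text
clock: 13.73
ee_pos: [487.1, -119.3, 40.4]
eef_rot: [-0.088, 0.996, -0.001, 0.001]
force: [9.1, -6.1, -12.0]
gripper_width: 18.0
finger_force: 30.0
```

```bash
cat > m.py <<'E'
from h import *
a=np.array([.985,.173]); O=np.array([705,-80])
for c in("wrist","side","top"):
    im=ctrl.get_image(c); hsv=cv2.cvtColor(im["color"],cv2.COLOR_BGR2HSV); o=[]
    for lo,hi,y0,y1 in(((22,100,60),(36,255,255),-62,-25),((0,140,60),(7,255,255),-32,32)):
        P=pts(im,cv2.inRange(hsv,lo,hi)>0); x=(P[:,:2]-O)@a; y=(P[:,:2]-O)@[-.173,.985]
        k=(abs(P[:,2]-49)<5)&(y>y0)&(y<y1)&(x<-55)&(x>-180); o+=[k.sum(),x[k].mean().round(1),np.median(x[k]).round(1),x[k].min().round(1),x[k].max().round(1)] if k.any() else [0]
    print(c,"mark",o[:len(o)//2],"pointer",o[len(o)//2:],o if len(o)<10 else "")
    cv2.imwrite(f"pics/m_{c}.png",im["color"])
s=ctrl.read_state();print(s["ee_pos"],s["force"],s["finger_force"],s["gripper_width"],s["qvel"].round(3))
E
python3 m.py
```

```text
wrist mark [0, np.int64(353), np.float64(-122.2)] pointer [np.float64(-122.5), np.float64(-125.1), np.float64(-118.2)] [0, np.int64(353), np.float64(-122.2), np.float64(-122.5), np.float64(-125.1), np.float64(-118.2)]
side mark [np.int64(22), np.float64(-125.8), np.float64(-125.9), np.float64(-132.0), np.float64(-119.6)] pointer [np.int64(33), np.float64(-120.0), np.float64(-120.0), np.float64(-122.4), np.float64(-117.7)] 
top mark [np.int64(3), np.float64(-124.0), np.float64(-123.4), np.float64(-125.6), np.float64(-123.0)] pointer [np.int64(41), np.float64(-120.1), np.float64(-120.1), np.float64(-123.3), np.float64(-117.1)] 
[ 487.27340122 -119.25850491   40.3593366 ] [  9.84411898  -6.00325852 -10.69953566] 29.998714327812195 17.9352779862625 [ 0.     0.001 -0.001 -0.001 -0.001  0.003 -0.   ]
```

Request:
arm_command:
  gripper: [0,0,0,0,0,0,0,0,0,0,0]
  travel:
    - [0.08,0,0]
    - [0.08,0,0]
    - [0.06,0,0]
    - [0,0,0]
    - [0,0,0]
    - [0,0,0]
    - [0,0,0]
    - [0,0,0]
    - [0,0,0]
    - [0,0,0]
    - [0,0,0]
  spin: [0,0,0,0,0,0,0,0,0,0,0]

```text
clock: 14.8
ee_pos: [482.0, -120.2, 40.4]
eef_rot: [-0.088, 0.996, -0.001, 0.001]
force: [9.6, -7.0, -12.4]
gripper_width: 17.9
finger_force: 30.0
```

```bash
python3 m.py; python3 -c "
import cv2
a=cv2.imread('pics/m_side.png')[90:220,190:340]; cv2.imwrite('pics/s6.png',cv2.resize(a,(690,598),interpolation=3))"
```

```text
wrist mark [0, np.int64(351), np.float64(-127.4)] pointer [np.float64(-127.7), np.float64(-130.5), np.float64(-124.0)] [0, np.int64(351), np.float64(-127.4), np.float64(-127.7), np.float64(-130.5), np.float64(-124.0)]
side mark [np.int64(20), np.float64(-125.4), np.float64(-125.7), np.float64(-129.6), np.float64(-119.6)] pointer [np.int64(35), np.float64(-125.2), np.float64(-125.2), np.float64(-127.5), np.float64(-122.9)] 
top mark [np.int64(13), np.float64(-124.8), np.float64(-124.5), np.float64(-128.6), np.float64(-119.3)] pointer [np.int64(43), np.float64(-125.5), np.float64(-125.4), np.float64(-128.5), np.float64(-122.4)] 
[ 481.99008328 -120.17704686   40.36061024] [  9.96352252  -5.84133914 -12.17899607] 29.996808171272278 17.6658360469438 [ 0.001 -0.001  0.     0.002  0.    -0.002  0.001]
```

View pics/s6.png

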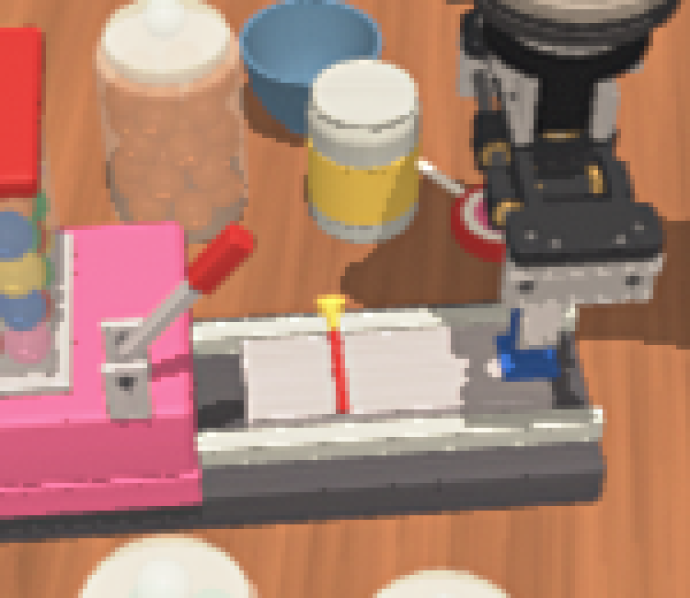

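The red line (335,350–410) is level with the yellow clip (332,310), the lever is up and the grip holds. Handing in.

```bash
python3 -c "
from h import *
print(ctrl.sign_off())"
```

```text
the job is handed in; nothing more can be done
None
```

I lifted the gate lever to about 1.08 rad, then pulled the slide out until its red line was within about 1 mm of the yellow marker, and handed the job in at about 15 s of the 54 s with the gripper still holding the handle; the hand-in returned no verdict.

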